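Hold the screw collar on the flat of the stirrer drive shaft

TASK

On the green stirrer drive, pinch the bare upright shaft across its flat, one finger pad lying on the flat, and turn it until the flat faces squarely towards the sloped control panel, pausing a moment with the fingers still closed there to feel that it is square. Then slide the collar that has the thumbscrew down over the shaft, screw on the flat and pointing to the panel, until its top is flush with the shaft's end, and finish while still holding it level and unforced there in the gripper, so that I can tighten the screw: do not let go. Leave the plain ring, the jar and the bottle alone.

Things in the scene. Friction and masses are not known exactly. Their poses are not given: they have to be found in the camera images.
- drive: Fixed green bench stirrer drive. Housing x -110 to +130 mm, y -100 to +100 mm, flat top 75 mm up, sloped control panel (display, knob) on its +x side; a round boss 60 mm across on the top rises to 83 mm. Origin: on the shaft's axis at bench height; z up, +x points to the control panel. The unit's yaw varies about 0 (panel away from the robot).
- shaft (a joint): Angle of the upright steel shaft in the drive, rad. 0 (or any full turn) means that the flat faces the control panel, along the drive's +x; it grows counter-clockwise seen from above. It turns two full turns or more either way with a light drag of about 0.05 N m and stays where it is left.
- shaft_top (a point): Centre of the shaft's top end, 150 mm above the bench, on the axis; turns with the shaft, x along the outward normal of the flat. The shaft is 24 mm in diameter and stands 67 mm clear of the boss, with a 2 mm chamfer at the top.
- shaft_flat (a point): Middle of the shaft's one flat (its surface: flat_face), 7 mm from the axis and 128 mm above the bench; its x is the outward normal of the flat. The flat is 19 mm wide and runs from 10 mm above the boss up to the top end. Across the flat the shaft measures 19 mm, else up to 24 mm, so fingers close further there; the middle of such a pinch lies 2.5 mm behind the axis, away from the flat (centre the gripper there, or one pad stays off).
- collar: Loose aluminium collar, 90 g: round, 50 mm across, 24 mm tall, 27 mm bore, two parallel wrench flats 44 mm apart on its +y and -y sides (the natural grip), a steel thumbscrew sticking out along +x. Origin: centre of its underside, z up along the bore. Lies on the bench to the right of the drive; may have changed places with the plain ring.
- collar_top (a point): Centre of the collar's top face, 24 mm above its underside, on the bore's axis.
- collar_screw (a point): Outer end of the thumbscrew, 45 mm from the collar's axis along its +x, at mid height (12 mm above the underside); head 12 mm in diameter, 8 mm long. The screw's inner end, 6 mm thick, stands into the bore to 8.5 mm from the axis, so the collar passes over the shaft only with the screw over the flat (within about 0.25 rad).
- spacer: Loose plain aluminium ring without a screw, 50 mm across, 18 mm tall, 27 mm bore, on the bench; to be left alone. Origin: centre of its underside.
- jar: Amber reagent jar with white lid, 60 mm across, 90 mm tall, on the bench; leave alone. Origin: centre of its underside.
- wash_bottle: White plastic bottle with red cap, 72 mm across, 150 mm tall, on the bench; leave alone. Origin: centre of its underside.
Things that resemble listed ones, but are neither listed nor needed, are in the scene too. What is shaped like the collar but purple, turquoise or yellow is not meant.

How it is judged:
By the outcome, as a careful person would: the job done as asked, in the order asked, and still so for the second after the job is handed in, while the arm keeps its last pose, push and grip.
It also fails if it takes over 69 s, if anything falls off the work surface, if the arm or the gripper's body presses on something with over 40 N, if the wrist force passes 120 N, or if a joint passes its speed limit or range.

ROBOT

A 6-joint arm with a two-finger parallel gripper is mounted at the origin on the work surface. World frame = base frame: x ahead of the robot, y to its left, z up, the work surface at z = 0. Lengths are in m, angles in degrees, forces in N, time in s.
With the tool pointing down it reaches from about 0.35 to 0.95 m from the base axis. Payload 17.4 kg.
Tool frame: the origin (TCP) lies between the finger pads; the fingertips stand 25 mm ahead of it and the grasp point (between the pads) lies 6 mm ahead of it (r.tcp_to_tips is the distance from the TCP to the fingertips, in m); z points along the fingers, y is the line along which they close (so a half turn about z gives the same grasp; the last joint's range is limited). The gripper opens to 93 mm and grips with 3 to 60 N. Pads are 15 mm wide; open, the fingers measure 128 mm over their backs; the gripper's body (75 mm by 188 mm) begins 65 mm behind the grasp point.
Start: joints at [70.256, 6.646, 82.598, -0, 90.757, -2.166], TCP at [0.204, 0.643, 0.244] pointing down, gripper open.
Joint ranges: [-162.19, 162.19], [-47.58, 125.68], [4.15, 143.07], [-65.23, 245.23], [0.69, 171.88], [-170.13, 170.13]. Speed limits (degrees/s): [108.29, 108.29, 127.2, 180, 180, 180].

INTERFACE

Orientations are given as a 3x3 rotation matrix whose columns are the frame's x, y, z axes.
In Python, from workcell import r gives the robot as it stands. The module is installed in compiled form; this text tells all that it offers.
- The arm moves only by the tool jog_arm, never from a script. Its argument "rows" is a list that holds one entry, the list of rows, each a list of 5 numbers: the finger opening in cm, from 0 to 9.3, then the shift along the tool's x, y, z in cm, then the turn about the tool's z in degrees. In form: [[[fingers, tx, ty, tz, turn], ...]]. A call has 1 to 12 rows; each row shifts and turns the commanded pose from where the row before left it, along the tool's axes as they then stand; what a row does not reach is not made up. A row lasts 1/10 s, in which the tool goes at most 50 mm and 8.59 degrees, less where a joint would pass 70% of its speed; a pose out of reach is approached as far as the arm can. A call with a gripper value outside its range is refused whole. The fingers move at their own pace and stop on an object; "newtons" is the grip in N (left out, the last holds). Time passes only in rows, so rows that do not move let the fingers close. It gives the time, the measured TCP pose, the force, the opening and the grip force at its end, in the units of the state.
- r.sense(): the state, without advancing time (a new reading comes with each control period).
- r.snapshot(name): name is "side" or "top" or "wrist"; returns the picture (384x512x3 uint8, red, green, blue); there is no depth.
- r.get_calibration(name): a dict with "fov_y" (degrees; the focal length in pixels is half the picture's height over the tangent of half this angle, whatever the lens; pixels are square), "cx", "cy" (the principal point, pixels), "view" (4x4, takes a point from world to camera coordinates). Camera axes: x right, y down, z forward; pixel columns grow to the right and rows downward; lengths in m; the calibration is good to about 2 mm. A picture is of the moment at which its call begins: read the wrist's pose just before it. get_calibration takes no time and is no camera call; for the wrist camera it gives the pose at the moment of the call.
- r.hand_in(): hands the job in; it is judged then, once.
The state is a dict: "clock": time; "q": joint angles; "qd": joint speeds; "joint_torque": joint torques, N m; "tcp_pos": TCP position; "tcp_rot": TCP orientation; "contact_force": force on the tool from outside, world axes, zero at the start; "wrist_torque": the same for the moment, N m; "gripper_width": opening from 0.0 (shut) to 1.0 (fully open); "finger_force": force on a finger pad.
Only numpy, scipy, OpenCV 4.12 (cv2) and the standard library are available. Lean on these libraries where they do the work, as an engineer would, in place of code of your own. Each camera call takes 0.05 s, during which the arm holds its last target. There are 200 camera calls.

## Working session

There is one attempt and no reset: what is moved stays moved. The work goes in short steps, Python scripts to look and compute and a tool call to move; the robot and the scene stay as the last step left them, time stands still between calls to the robot, and variables do not carry over. Pictures are saved under pics/ and viewed, at most 10 in all, crops included, and the job is handed in when it is done.

Besides the shell and the picture viewer there is one more tool, called as a command line: name --argument value ..., lists and objects as JSON in quotes. jog_arm: Moves the arm, as the interface text tells. Its arguments: {"type":"object","properties":{"rows":{"type":"array","items":{"type":"array","items":{"type":"array","items":{"type":"number"}}}},"newtons":{"type":"number"}},"required":["rows"]}

```bash
mkdir -p pics; cat > h.py <<'E'
import numpy as np, cv2
from workcell import r
def snap(n,f=None):
    c=r.get_calibration(n); im=np.array(r.snapshot(n))
    if f: cv2.imwrite('pics/'+f,im[:,:,::-1])
    return im,c
def foc(c): return 192/np.tan(np.radians(c['fov_y'])/2)
def ray(c,u,v):
    V=np.array(c['view']); f=foc(c)
    d=V[:3,:3].T@np.array([(u-c['cx'])/f,(v-c['cy'])/f,1]); o=-V[:3,:3].T@V[:3,3]
    return o,d
def onz(c,u,v,z):
    o,d=ray(c,u,v); return o+d*(z-o[2])/d[2]
def proj(c,p):
    V=np.array(c['view']); q=V[:3,:3]@np.array(p)+V[:3,3]; f=foc(c)
    return q[0]/q[2]*f+c['cx'],q[1]/q[2]*f+c['cy']
E
python3 - <<'E'
from h import *
np.set_printoptions(precision=4,suppress=True)
ims=[]
for n in("top","side"):
    im,c=snap(n,n+'0.png'); ims.append(im); print(n,c['fov_y'],c['cx'],c['cy'],-np.array(c['view'])[:3,:3].T@np.array(c['view'])[:3,3],np.array(c['view'])[2,:3])
s=r.sense();print(s)
E
```

```text
top 47.5489091840292 249.10581096586208 195.27032754998433 [0.3164 0.0224 1.4577] [ 0.1851  0.0029 -0.9827]
side 43.01388887518883 252.37160152063657 188.43827883035786 [ 0.0881 -1.0533  0.8293] [ 0.3467  0.7808 -0.5198]
{'clock': 0.1, 'q': array([70.2565,  6.6718, 82.6315,  0.0029, 90.7556, -2.1662]), 'qd': array([ 0.0066, -0.0021,  0.026 , -0.0714,  0.0481, -0.0351]), 'joint_torque': array([  0.0014, -72.2898, -62.3866,   0.0782,   0.0228,  -0.0001]), 'tcp_pos': array([0.2038, 0.6433, 0.243 ]), 'tcp_rot': array([[-0.9533,  0.302 , -0.0004],
       [ 0.302 ,  0.9533, -0.001 ],
       [ 0.0001, -0.001 , -1.    ]]), 'contact_force': array([-0.2974,  0.7371,  0.2431]), 'wrist_torque': array([ 0.0388,  0.0017, -0.0386]), 'finger_force': 0.0, 'gripper_width': 0.9996673020058556}
```

View pics/top0.png

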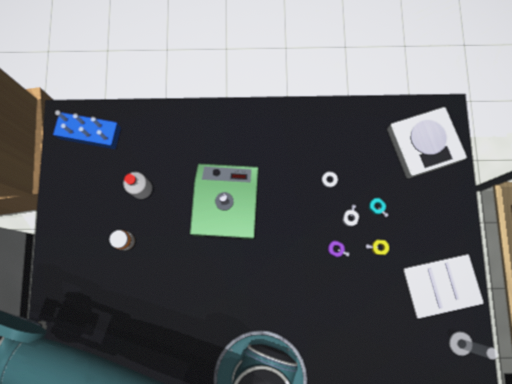

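View pics/side0.png

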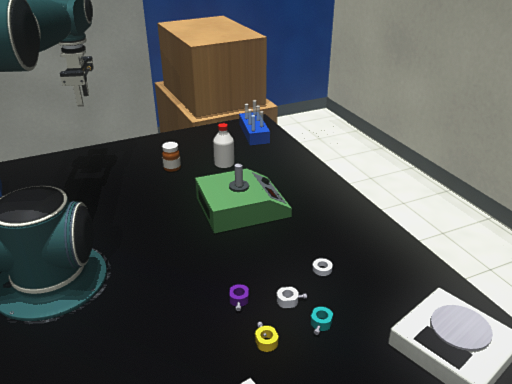

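Top view: the collar with its screw is at (351,217). Things it could be taken for: the plain ring (330,179), and the turquoise (378,206), purple (337,248) and yellow (380,247) collars. The grey one at (351,217) fits the description. The drive is at about (225,200), with the shaft tip near (223,198).

```bash
python3 - <<'E'
from h import *
np.set_printoptions(precision=4,suppress=True)
im=cv2.imread('pics/top0.png'); c=r.get_calibration('top')
hsv=cv2.cvtColor(im,cv2.COLOR_BGR2HSV)
m=((hsv[:,:,0]>45)&(hsv[:,:,0]<75)&(hsv[:,:,1]>80)).astype(np.uint8)
cn=max(cv2.findContours(m,0,2)[0],key=cv2.contourArea)
ap=cv2.approxPolyDP(cn,4,True)[:,0]
for p in ap: print(p,onz(c,*p,.075)[:2],onz(c,*p,0)[:2])
g=((hsv[:,:,1]<60)&(hsv[:,:,2]>110)).astype(np.uint8)
n,l,s,ce=cv2.connectedComponentsWithStats(g)
for i in range(1,n):
    if 300<ce[i][0]<400 and 150<ce[i][1]<270 and s[i][4]>10: print(s[i],ce[i],onz(c,*ce[i],.02)[:2])
print('shaft guess',onz(c,223,198,.15))
side=cv2.imread('pics/side0.png')
a=cv2.resize(im[160:260,305:405],(500,500),interpolation=2)
b=cv2.resize(im[155:245,183:273],(500,500),interpolation=2)[:, :300]
cv2.imwrite('pics/c1.png',np.hstack([a,b]))
E
```

```text
[198 165] [0.6802 0.1923] [0.6999 0.2015]
[195 200] [0.564  0.2011] [0.5774 0.2108]
[223 189] [0.5988 0.1107] [0.6141 0.1155]
[234 198] [0.5686 0.0753] [0.5823 0.0782]
[255 198] [0.5676 0.0076] [0.5813 0.0068]
[255 175] [0.6438 0.0063] [0.6615 0.0055]
[250 183] [0.6173 0.023 ] [0.6337 0.023 ]
[202 181] [0.6263 0.1789] [0.6432 0.1874]
[203 165] [0.6799 0.176 ] [0.6996 0.1843]
[322 172  16  15 169] [329.4793 178.9586] [ 0.6392 -0.2456]
[343 205  16  21 198] [350.8586 216.4192] [ 0.5107 -0.3104]
[382 212   6   5  19] [384.9474 213.7895] [ 0.5179 -0.4241]
[366 244   7   5  23] [368.5217 246.087 ] [ 0.4118 -0.3626]
[344 252   5   4  17] [346.2941 253.2941] [ 0.3894 -0.2886]
shaft guess [0.5555 0.106  0.15  ]
```

View pics/c1.png

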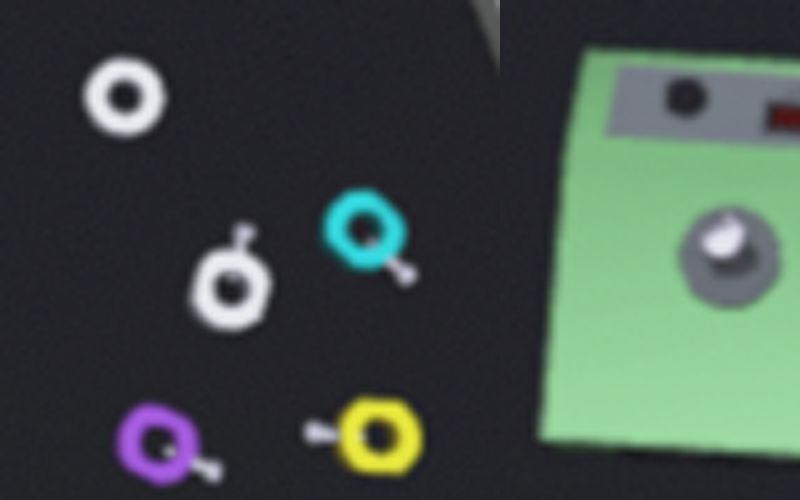

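```bash
cat >> h.py <<'E'
def plan(p,yaw=None):
    """tool-frame shift (cm) to world p, turn to bring tool y to world yaw (deg, mod 180)"""
    s=r.sense(); R=np.array(s['tcp_rot']); d=R.T@(np.array(p)-s['tcp_pos'])*100
    y=np.degrees(np.arctan2(R[1,1],R[0,1])); t=None
    if yaw is not None: t=-((yaw-y+90)%180-90)
    print('shift cm',d.round(2),'tool y yaw',round(y,2),'turn',t,'q6',s['q'][5].round(1), 'clock',s['clock'])
E
python3 - <<'E'
from h import *
c=r.get_calibration('wrist');V=np.array(c['view']);s=r.sense();R=np.array(s['tcp_rot'])
o=-V[:3,:3].T@V[:3,3]
print('cam in tool',R.T@(o-s['tcp_pos']),'axes in tool\n',(V[:3,:3]@R).round(3),c['fov_y'])
plan([.52,.106,.32],90)
im=cv2.cvtColor(cv2.imread('pics/top0.png'),cv2.COLOR_BGR2HSV)
c=r.get_calibration('top')
print('collar',onz(c,351.2,217.8,.024),onz(c,354,206,.012))
E
```

```text
cam in tool [ 0.0741118   0.00171224 -0.14133585] axes in tool
 [[ 0.001  1.    -0.001]
 [-0.963  0.001 -0.271]
 [-0.271  0.002  0.963]] 60.50503961794993
shift cm [-46.37 -41.68  -7.66] tool y yaw 72.42 turn -17.57733349131759 q6 -2.2 clock 0.1
collar [ 0.5055464  -0.31033261  0.024     ] [ 0.5468645 -0.3247801  0.012    ]
```

jog_arm --rows '[[[9.3,-1.5,-1.5,-1.0,0],[9.3,-3.3,-3.0,-1.0,0],[9.3,-3.4,-3.0,-1.0,0],[9.3,-3.4,-3.0,-1.0,0],[9.3,-3.4,-3.0,-1,0],[9.3,-3.4,-3.0,-1,0],[9.3,-3.4,-3.0,-0.5,0],[9.3,-3.4,-3.0,-0.5,0],[9.3,-3.4,-3.0,-0.5,0],[9.3,-3.4,-3.0,0,0],[9.3,-3.4,-3.0,0,0],[9.3,-3.4,-3.0,0,0]]]'

```text
clock: 1.3
tcp_pos: [0.47, 0.1956, 0.3186]
tcp_rot: [[-0.953, 0.302, 0.0], [0.302, 0.953, 0.0], [-0.0, 0.0, -1.0]]
contact_force: [0.2, 0.5, 0.1]
gripper_width: 0.997
finger_force: 0.0
```

jog_arm --rows '[[[9.3,-3.4,-3.0,0,0],[9.3,-2.4,-2.0,0,0],[9.3,-1.0,-1.2,0,0],[9.3,0,0,0,-5.8],[9.3,0,0,0,-5.8],[9.3,0,0,0,-6],[9.3,0,0,0,0],[9.3,0,0,0,0]]]'

```text
clock: 2.1
tcp_pos: [0.5154, 0.1182, 0.3186]
tcp_rot: [[-1.0, 0.002, -0.0], [0.002, 1.0, 0.0], [0.0, 0.0, -1.0]]
contact_force: [-0.3, -0.4, -0.3]
gripper_width: 1.002
finger_force: 0.0
```

```bash
python3 - <<'E'
from h import *
im,c=snap('wrist','w1.png'); plan([.5555,.106,.25],90)
s=r.sense();print(s['tcp_pos'],s['q'],proj(c,[.5555,.106,.15]))
E
```

```text
shift cm [-4.01 -1.2   6.86] tool y yaw 89.88 turn -0.12438576709644167 q6 -79.7 clock 2.15
[0.51547005 0.11807666 0.31863605] [ 1.01367116e+01 -1.22244113e+01  9.39134534e+01  2.52941297e-03
  9.83128584e+01 -7.97385370e+01] (np.float64(240.28371975920462), np.float64(214.11014063286464))
```

View pics/w1.png

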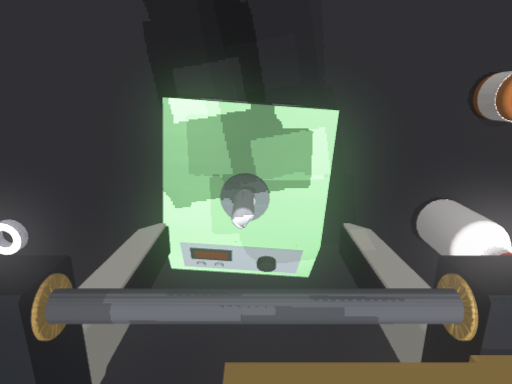

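```bash
python3 - <<'E'
from h import *
np.set_printoptions(precision=4,suppress=True)
c=r.get_calibration('wrist'); im=cv2.imread('pics/w1.png')
hsv=cv2.cvtColor(im,cv2.COLOR_BGR2HSV)
m=((hsv[:,:,0]>45)&(hsv[:,:,0]<75)&(hsv[:,:,1]>60)&(hsv[:,:,2]>60)).astype(np.uint8)
cn=max(cv2.findContours(m,0,2)[0],key=cv2.contourArea)[:,0]
# rear top edge: topmost contour pixel per column; left/right per row
def fit(pts):
    P=np.array([onz(c,*p,.075)[:2] for p in pts]); vx,vy,x,y=cv2.fitLine(P.astype(np.float32),cv2.DIST_HUBER,0,.001,.001).ravel()
    return np.degrees(np.arctan2(vy,vx)),np.array([x,y])
top=[(u,cn[cn[:,0]==u][:,1].min()) for u in range(180,325) if (cn[:,0]==u).any()]
L=[(cn[cn[:,1]==v][:,0].min(),v) for v in range(110,215) if (cn[:,1]==v).any()]
R=[(cn[cn[:,1]==v][:,0].max(),v) for v in range(120,190) if (cn[:,1]==v).any()]
for n,p in(('rear',top),('L',L),('R',R)): print(n,fit(p))
# boss
b=cv2.resize(im[160:240,205:285],(560,560),interpolation=2)
cv2.imwrite('pics/c2.png',b)
E
```

```text
rear (np.float32(44.780148), array([0.4778, 0.0991], dtype=float32))
L (np.float32(-65.1164), array([0.5163, 0.0784], dtype=float32))
R (np.float32(-86.30484), array([0.5115, 0.1227], dtype=float32))
```

View pics/c2.png

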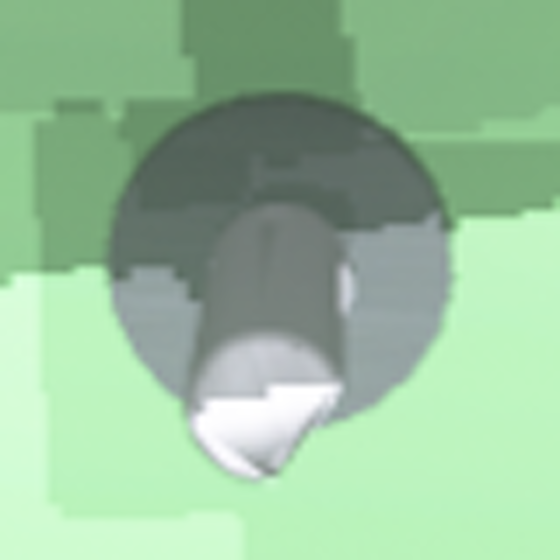

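```bash
python3 - <<'E'
from h import *
np.set_printoptions(precision=4,suppress=True)
c=r.get_calibration('wrist'); im=cv2.imread('pics/w1.png')
hsv=cv2.cvtColor(im,cv2.COLOR_BGR2HSV)
m=((hsv[:,:,0]>40)&(hsv[:,:,0]<80)&(hsv[:,:,1]>50)&(hsv[:,:,2]>60))
def fit(pts,n):
    P=np.array([onz(c,*p,.075)[:2] for p in pts]); vx,vy,x,y=cv2.fitLine(P.astype(np.float32),cv2.DIST_HUBER,0,.0005,.0005).ravel()
    d=np.abs((P-[x,y])@np.array([-vy,vx])); print(n,np.degrees(np.arctan2(vy,vx)),x,y,'res',np.median(d))
fit([(u,np.where(m[60:,u])[0].min()+60) for u in range(175,325)],'rear')
fit([(np.where(m[v,100:])[0].min()+100,v) for v in range(110,215)],'L')
fit([(np.where(m[v,:400])[0].max(),v) for v in range(120,200)],'R')
g=((hsv[:,:,1]<50)|(hsv[:,:,0]>85)); 
a=onz(c,245,197,.083); b=onz(c,244.6,215.6,.149)
print('boss',a,'top',b)
e=[onz(c,205+u/7,160+v/7,.149) for u,v in((343,385),(270,475))]
d=e[1]-e[0]; print('flat chord',np.hypot(*d[:2]),'normal yaw',np.degrees(np.arctan2(d[0],-d[1])), np.degrees(np.arctan2(d[0],-d[1]))+180)
E
```

```text
rear 81.20856 0.44292098 0.1150475 res 0.00400518299923709
L -7.1125607 0.5165063 0.008630663 res 0.0019622683833657563
R 7.9168234 0.51622903 0.23634489 res 0.0014633733604445193
boss [0.5584 0.1089 0.083 ] top [0.5575 0.1102 0.149 ]
flat chord 0.01745230821073591 normal yaw 52.576858972366765 232.57685897236678
```

```bash
python3 - <<'E'
from h import *
np.set_printoptions(precision=4,suppress=True)
c=r.get_calibration('wrist'); im=cv2.imread('pics/w1.png'); print({k:v for k,v in c.items() if k!='view'})
hsv=cv2.cvtColor(im,cv2.COLOR_BGR2HSV)
m=((hsv[:,:,0]>40)&(hsv[:,:,0]<80)&(hsv[:,:,1]>50)&(hsv[:,:,2]>60))
for v in range(110,275,12):
    w=np.where(m[v,100:400])[0]+100; print(v,w.min(),w.max(),onz(c,w.min(),v,.075)[:2],onz(c,w.max(),v,.075)[:2])
for u in range(170,330,20): 
    w=np.where(m[60:,u])[0].min()+60; print(u,w,onz(c,u,w,.075)[:2])
E
```

```text
{'fov_y': 60.50503961794993, 'cx': 254.15797026689955, 'cy': 188.75009812978146}
110 161 339 [0.4571 0.014 ] [0.4574 0.2166]
122 160 341 [0.4706 0.0118] [0.4708 0.2198]
134 162 350 [0.4842 0.0131] [0.4845 0.2312]
146 162 352 [0.4982 0.012 ] [0.4985 0.2347]
158 162 353 [0.5124 0.0109] [0.5127 0.237 ]
170 162 355 [0.5269 0.0098] [0.5273 0.2406]
182 162 354 [0.5418 0.0086] [0.5421 0.2406]
194 160 353 [0.5569 0.005 ] [0.5572 0.2406]
206 153 349 [ 0.5723 -0.0048] [0.5727 0.2369]
218 153 348 [ 0.5881 -0.0062] [0.5884 0.2368]
230 164 345 [0.6042 0.0063] [0.6045 0.2343]
242 155 345 [ 0.6206 -0.0064] [0.621  0.2355]
254 150 324 [ 0.6374 -0.0142] [0.6378 0.2097]
266 157 312 [ 0.6546 -0.0066] [0.6549 0.1951]
170 92 [0.4375 0.0256]
190 85 [0.43   0.0485]
210 86 [0.4311 0.0707]
230 95 [0.4408 0.0929]
250 103 [0.4495 0.1153]
270 105 [0.4518 0.138 ]
290 106 [0.4529 0.1607]
310 102 [0.4485 0.1832]
```

```bash
python3 - <<'E'
from h import *
np.set_printoptions(precision=4,suppress=True)
c=r.get_calibration('wrist'); im=cv2.imread('pics/w1.png')
b,g,rr=[im[:,:,i].astype(int) for i in range(3)]
m=((g-rr>15)&(g-b>15)&(g>85)).astype(np.uint8); m=cv2.morphologyEx(m,cv2.MORPH_OPEN,np.ones((5,5)))
def fit(pts,n):
    P=np.array([onz(c,*p,.075)[:2] for p in pts]); vx,vy,x,y=cv2.fitLine(P.astype(np.float32),cv2.DIST_HUBER,0,.0005,.0005).ravel()
    d=np.abs((P-[x,y])@np.array([-vy,vx])); print(n,np.degrees(np.arctan2(vy,vx)),x,y,'res',np.median(d))
fit([(u,np.where(m[60:,u])[0].min()+60) for u in range(180,325)],'rear')
fit([(np.where(m[v,100:])[0].min()+100,v) for v in range(110,200)],'L')
fit([(np.where(m[v,:400])[0].max(),v) for v in range(120,200)],'R')
E
```

```text
rear 85.75823 0.44987434 0.11769739 res 0.0003581991403321344
L -4.4063263 0.50891584 0.011156729 res 1.3362645569311748e-09
R 1.7970052 0.51830834 0.21577603 res 0.0008008941748440222
```

Wrist view: the shaft top is at (244.6,215.6) and its flat faces lower right, at a yaw of about 53°. The drive's yaw is about -4.3° and its axis is near (0.558,0.109); the boss, the edges and the stated sizes agree with this. I'll go above it, turned across the flat.

jog_arm --rows '[[[9.3,-1.4,-0.4,1,0],[9.3,-1.4,-0.4,1,0],[9.3,-1.3,-0.3,1,0],[9.3,0,0,1,7.5],[9.3,0,0,1,7.5],[9.3,0,0,1,7.5],[9.3,0,0,0.5,7.5],[9.3,0,0,0.4,7.3],[9.3,0,0,0,0],[9.3,0,0,0,0]]]'

```text
clock: 3.15
tcp_pos: [0.5571, 0.1065, 0.2489]
tcp_rot: [[-0.798, 0.603, -0.001], [0.603, 0.798, -0.0], [0.001, -0.001, -1.0]]
contact_force: [0.4, 0.1, 0.3]
gripper_width: 0.997
finger_force: 0.0
```

```bash
python3 - <<'E'
from h import *
im,c=snap('wrist'); s=r.sense(); print(s['tcp_pos'],s['q'][5],s['contact_force'])
u,v=map(int,proj(c,[.558,.109,.15])); print(u,v)
u0,v0=u-50,v-50; print(u0,v0)
cv2.imwrite('pics/c3.png',cv2.resize(im[v0:v0+100,u0:u0+100,::-1],(600,600),interpolation=2))
cv2.imwrite('pics/w2.png',im[:,:,::-1])
E
```

```text
[0.55706773 0.10659259 0.24926407] -44.650306321901994 [ 0.08214776 -0.27454712 -0.28907477]
254 196
204 146
```

View pics/c3.png

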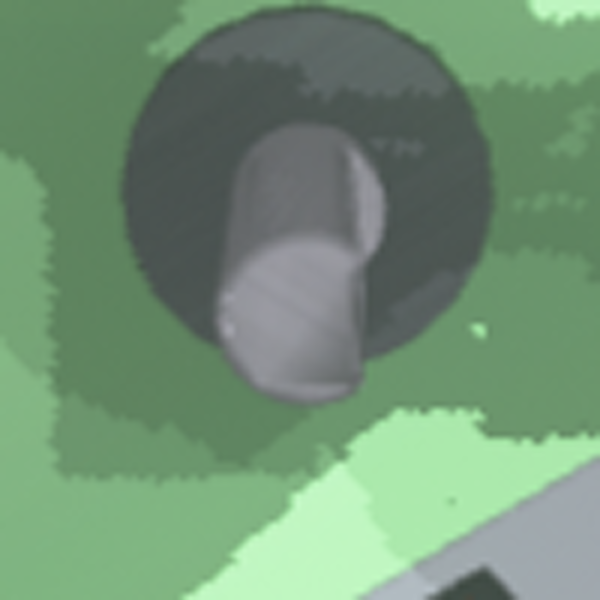

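The close crop shows the flat edge-on at the right, (357,258) to (358,380), parallel to the tool's x. The pinch middle is near pixel (252.1,199.2).

```bash
python3 - <<'E'
from h import *
c=r.get_calibration('wrist'); p=onz(c,252.1,199.2,.149)
e=[onz(c,204+u/6,146+v/6,.15) for u,v in((217,319),(360,319),(357,258),(359,380))]
print(p,'across',np.hypot(*(e[1]-e[0])[:2]),'chord',np.hypot(*(e[3]-e[2])[:2])); d=e[3]-e[2]; print('yaw n',np.degrees(np.arctan2(-d[0],d[1])))
n=np.array([.603,.798,0]); print('axis',p+.0025*n)
plan([*p[:2],.132],52.9)
E
```

```text
[0.55870835 0.10631908 0.149     ] across 0.01825631098470097 chord 0.016329378523657206
yaw n -125.68720065559857
axis [0.56021585 0.10831408 0.149     ]
shift cm [-0.15  0.08 11.73] tool y yaw 52.91 turn 0.006251300938473037 q6 -44.7 clock 3.2
```

jog_arm --rows '[[[9.3,-0.15,0.07,1.5,0],[9.0,0,0,2.5,0],[7,0,0,2.5,0],[6,0,0,2.5,0],[5,0,0,1.8,0],[4,0,0,0.8,0],[3,0,0,0,0],[2.6,0,0,0,0],[2.4,0,0,0,0],[2.4,0,0,0,0]]]' --newtons 12

```text
clock: 4.2
tcp_pos: [0.5586, 0.1065, 0.1345]
tcp_rot: [[-0.796, 0.606, 0.001], [0.606, 0.796, 0.0], [-0.001, 0.001, -1.0]]
contact_force: [0.6, -0.6, 0.3]
gripper_width: 0.329
finger_force: 0.0
```

jog_arm --rows '[[[2.2,0,0,0,0],[2.0,0,0,0,0],[1.8,0,0,0,0],[1.6,0,0,0,0],[1.5,0,0,0,0],[1.5,0,0,0,0],[1.5,0,0,0,0]]]' --newtons 12

```text
clock: 4.9
tcp_pos: [0.5571, 0.1046, 0.1341]
tcp_rot: [[-0.795, 0.606, -0.003], [0.606, 0.795, -0.004], [0.0, -0.005, -1.0]]
contact_force: [-17.3, -17.2, 10.3]
gripper_width: 0.206
finger_force: 12.0
```

jog_arm --rows '[[[1.5,0,-0.12,0,0],[1.5,0,-0.1,0,0],[1.5,0,0,0,0],[1.5,0,0,0,0],[1.5,0,0,0,0]]]' --newtons 12

```text
clock: 5.4
tcp_pos: [0.5569, 0.1044, 0.1342]
tcp_rot: [[-0.796, 0.606, -0.0], [0.606, 0.796, -0.001], [-0.0, -0.001, -1.0]]
contact_force: [-4.7, -4.8, 6.6]
gripper_width: 0.204
finger_force: 12.0
```

jog_arm --rows '[[[1.5,0,-0.08,-0.05,0],[1.5,0,0,0,0],[1.5,0.025,0,0,5.7],[1.5,0.025,0,0,5.7],[1.5,0.025,0,0,5.7],[1.5,0.025,0,0,5.7],[1.5,0.025,0,0,5.7],[1.5,0.025,0,0,5.7],[1.5,0,0,0,0]]]' --newtons 20

```text
clock: 6.3
tcp_pos: [0.5558, 0.1053, 0.1342]
tcp_rot: [[-0.316, 0.949, 0.001], [0.949, 0.316, 0.0], [-0.0, 0.001, -1.0]]
contact_force: [4.1, -0.9, 0.3]
gripper_width: 0.207
finger_force: 19.9
```

```bash
python3 - <<'E'
from h import *
s=r.sense();R=np.array(s['tcp_rot']);print(R.T@s['contact_force'],s['wrist_torque'],s['gripper_width'],s['tcp_pos'],np.array(s['tcp_pos'])+.0025*R[:,1])
plan(s['tcp_pos'],-4.3)
E
```

```text
[-2.15050643  3.65068515 -0.30344076] [-0.16835396 -0.431143   -0.03172815] 0.20731596544167372 [0.55579167 0.10526606 0.13418734] [0.55816357 0.10605604 0.13418892]
shift cm [0. 0. 0.] tool y yaw 18.42 turn 22.720814800595335 q6 -10.3 clock 6.3
```

jog_arm --rows '[[[1.5,0.025,0.0,0,5.7],[1.5,0.025,0.03,0,5.7],[1.5,0.025,0,0,5.7],[1.5,0.025,0,0,5.7],[1.5,0,0,0,0],[1.5,0,0,0,0],[1.5,0,0,0,0],[1.5,0,0,0,0],[1.5,0,0,0,0],[1.5,0,0,0,0]]]' --newtons 30

```text
clock: 7.3
tcp_pos: [0.5556, 0.1062, 0.1342]
tcp_rot: [[0.074, 0.997, -0.0], [0.997, -0.074, -0.0], [-0.0, -0.0, -1.0]]
contact_force: [-2.5, -3.5, 3.2]
gripper_width: 0.201
finger_force: 29.8
```

```bash
python3 - <<'E'
from h import *
s=r.sense();R=np.array(s['tcp_rot']);print(R.T@s['contact_force'],s['wrist_torque'],s['gripper_width'],s['tcp_pos'],np.array(s['tcp_pos'])+.0025*R[:,1])
plan(s['tcp_pos'],-4.3)
E
```

```text
[-3.69563435 -2.26641228 -3.23726811] [-0.49174136  0.72792488 -0.00302746] 0.20112575235184185 [0.55558725 0.10619509 0.13417398] [0.55808041 0.10601024 0.13417346]
shift cm [0. 0. 0.] tool y yaw -4.24 turn 0.059488642126879654 q6 12.5 clock 7.3
```

jog_arm --rows '[[[6,0,0,0,0],[6,0,0,0,0],[6,0,0,0,0],[6,0,0,0,0],[6,0,0,-1.5,0],[6,0,0,-3,0],[6,0,0,-3,0],[6,0,0,-3,0],[7.5,-1.5,0,-1,0],[7.5,-3,-0.2,0,0],[7.5,-3.5,-0.2,0,0],[7.5,-3.5,-0.2,0,0]]]' --newtons 15

```text
clock: 8.5
tcp_pos: [0.5405, -0.0096, 0.2493]
tcp_rot: [[0.074, 0.997, 0.0], [0.997, -0.074, -0.0], [-0.0, 0.0, -1.0]]
contact_force: [-0.8, 0.6, -1.1]
gripper_width: 0.805
finger_force: 0.0
```

jog_arm --rows '[[[7.5,-4,-0.2,0,0],[7.5,-4,-0.2,0,0],[7.5,-4,-0.2,0,0],[7.5,-4,-0.2,0,0],[7.5,-4,-0.2,0,0],[7.5,-4,-0.2,0,0],[7.5,-3.5,-0.2,0,0],[7.5,-2,0,0,0],[7.5,-0.9,0,0,0],[7.5,0,0,0,-7.5],[7.5,0,0,0,-7.5],[7.5,0,0,0,-7.5]]]'

```text
clock: 9.7
tcp_pos: [0.5043, -0.3098, 0.2492]
tcp_rot: [[-0.318, 0.948, -0.0], [0.948, 0.318, 0.0], [0.0, -0.0, -1.0]]
contact_force: [-0.1, 0.1, 0.1]
gripper_width: 0.806
finger_force: 0.0
```

jog_arm --rows '[[[7.5,0,0,0,-7.5],[7.5,0,0,0,-7.5],[7.5,0,0,0,-7.5],[7.5,0,0,0,-7.5],[7.5,0,0,0,-7.5],[7.5,0,0,0,-7.5],[7.5,0,0,0,-7.5],[7.5,0,0,0,0],[7.5,0,0,0,0]]]'

```text
clock: 10.6
tcp_pos: [0.5044, -0.3098, 0.2492]
tcp_rot: [[-0.943, 0.334, 0.0], [0.334, 0.943, 0.0], [-0.0, 0.0, -1.0]]
contact_force: [-0.6, -0.4, 0.4]
gripper_width: 0.807
finger_force: 0.0
```

```bash
python3 - <<'E'
from h import *
im,c=snap('wrist'); s=r.sense(); print(s['tcp_pos'],s['q'][5],s['contact_force'],s['gripper_width'])
print(proj(c,[.5055,-.31,.024]))
cv2.imwrite('pics/w3.png',cv2.resize(im[:,:,::-1],(768,576)))
E
```

```text
[ 0.50440026 -0.30986445  0.24921027] -104.55369444601361 [-0.2369961  -1.85506069  0.05558584] 0.8058711458641333
(np.float64(252.22321122036988), np.float64(165.00868596578368))
```

View pics/w3.png

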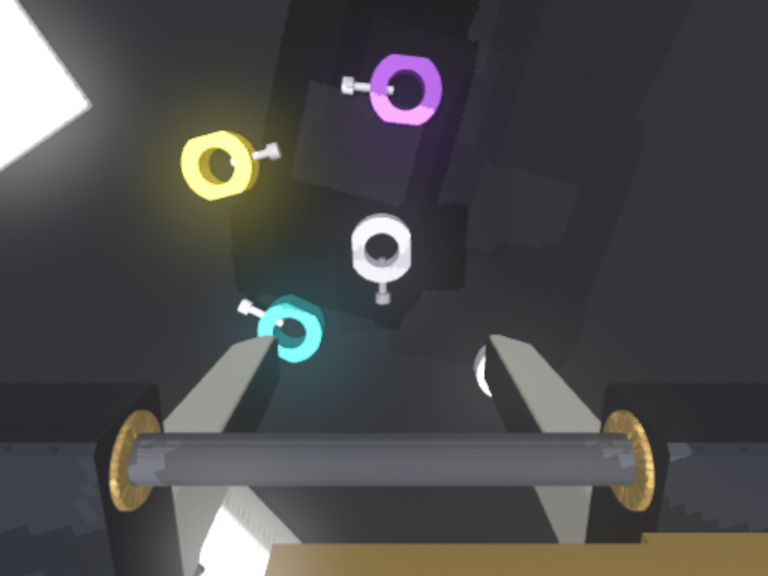

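The picture shows the grey collar at (382,248) in the doubled frame, with its screw pointing straight down to (383,298), so the tool is nearly aligned. The plain ring, partly hidden, is at (485,370).

```bash
python3 - <<'E'
from h import *
np.set_printoptions(precision=4,suppress=True)
c=r.get_calibration('wrist'); im=cv2.resize(cv2.imread('pics/w3.png'),(512,384),interpolation=cv2.INTER_AREA)
s=r.sense(); R=np.array(s['tcp_rot']); T=lambda p:(R.T@(p-s['tcp_pos'])*1000).round(1)
hsv=cv2.cvtColor(im,cv2.COLOR_BGR2HSV)
g=((hsv[:,:,1]<60)&(hsv[:,:,2]>110)).astype(np.uint8)
n,l,st,ce=cv2.connectedComponentsWithStats(g); i=l[165,238] or l[155,254]
print(st[i],ce[i])
m=(l==i); 
for v in range(st[i][1],st[i][1]+st[i][3],2):
    w=np.where(m[v])[0]; print(v,w.min(),w.max(),end=' | ')
print()
t=((hsv[:,:,0]>85)&(hsv[:,:,0]<95)&(hsv[:,:,1]>120)).astype(np.uint8)
x,y,w,h=cv2.boundingRect(max(cv2.findContours(t,0,2)[0],key=cv2.contourArea))
print('turq box in tool',[T(onz(c,*p,.024)) for p in((x,y),(x+w,y+h))])
for p in((255,199),):print('screw',T(onz(c,*p,.018)))
# collar top: wrench flats and bore
print([T(onz(c,*p,.024)) for p in((234.5,166),(274,166))])
E
```

```text
[ 234  142   40   61 1413] [253.8195 167.8181]
142 250 258 | 144 244 263 | 146 241 266 | 148 239 268 | 150 238 270 | 152 236 272 | 154 235 273 | 156 234 273 | 158 234 273 | 160 234 273 | 162 234 273 | 164 234 273 | 166 234 273 | 168 235 273 | 170 235 273 | 172 235 273 | 174 235 273 | 176 235 273 | 178 235 273 | 180 237 271 | 182 238 269 | 184 241 267 | 186 244 264 | 188 250 258 | 190 252 257 | 192 252 257 | 194 252 257 | 196 250 259 | 198 250 259 | 200 250 259 | 202 252 258 | 
turq box in tool [array([-37.9, -87.4, 225.2]), array([-96.2, -42.6, 225.2])]
screw [-43.4   3.4 231.2]
[array([ -2.3, -19.9, 225.2]), array([ -2.3,  24.9, 225.2])]
```

```bash
python3 - <<'E'
from h import *
c=r.get_calibration('wrist'); s=r.sense(); R=np.array(s['tcp_rot']); T=lambda p:(R.T@(p-s['tcp_pos'])*1000).round(1)
print('far edge',T(onz(c,254,188.7,.024)),'near bottom edge',T(onz(c,254,141.5,.0)),'screw end',T(onz(c,254.7,203.5,.012)))
E
```

```text
far edge [-29.    2.2 225.2] near bottom edge [ 22.3   2.2 249.2] screw end [-51.    3.1 237.2]
```

jog_arm --rows '[[[7.5,-0.38,0.05,1.5,0],[7.5,0,0,3,0],[7.5,0,0,4,0],[7.5,0,0,4,0],[7.5,0,0,3.5,0],[7.5,0,0,2.5,0],[7.5,0,0,1.5,0],[7.5,0,0,1,0],[7.5,0,0,0.6,0],[7.5,0,0,0.2,0],[7.5,0,0,0,0],[7.5,0,0,0,0]]]'

```text
clock: 11.85
tcp_pos: [0.5086, -0.3111, 0.0321]
tcp_rot: [[-0.944, 0.33, 0.001], [0.33, 0.944, -0.001], [-0.001, -0.0, -1.0]]
contact_force: [0.8, 0.1, 1.1]
gripper_width: 0.806
finger_force: 0.0
```

Down 4.6 mm more, then close gently.

jog_arm --rows '[[[7,0,0,0.3,0],[6.2,0,0,0.15,0],[5.4,0,0,0,0],[5,0,0,0,0],[4.8,0,0,0,0],[4.6,0,0,0,0],[4.4,0,0,0,0],[4.2,0,0,0,0],[4,0,0,0,0],[4,0,0,0,0],[4,0,0,0,0]]]' --newtons 15

```text
clock: 12.95
tcp_pos: [0.5082, -0.3109, 0.0267]
tcp_rot: [[-0.944, 0.33, 0.0], [0.33, 0.944, -0.0], [-0.0, -0.0, -1.0]]
contact_force: [-0.4, -0.7, 0.7]
gripper_width: 0.473
finger_force: 15.0
```

jog_arm --rows '[[[4,0,0,-0.5,0],[4,0,0,-1.5,0],[4,0,0,-3,0],[4,0,0,-3.5,0],[4,0,0,-3.5,0],[4,0,0,-3.5,0],[4,0,0,-2,0],[4,0,0,-1,-3],[4,0,0,0,-5],[4,0,0,0,-5],[4,0,0,0,-2],[4,0,0,0,0]]]' --newtons 25

```text
clock: 14.15
tcp_pos: [0.5082, -0.3108, 0.2129]
tcp_rot: [[-0.997, 0.074, 0.001], [0.074, 0.997, -0.0], [-0.001, -0.0, -1.0]]
contact_force: [-0.3, -1.1, -0.3]
gripper_width: 0.474
finger_force: 25.0
```

jog_arm --rows '[[[4,0,1,0,0],[4,-0.2,2.5,0,0],[4,-0.2,3.5,0,0],[4,-0.2,4,0,0],[4,-0.2,4,0,0],[4,-0.2,4,0,0],[4,-0.2,4,0,0],[4,-0.2,4,0,0],[4,-0.2,4,0,0],[4,-0.2,4,0,0],[4,0,3,0,0],[4,0,2,0,0]]]'

```text
clock: 15.35
tcp_pos: [0.5555, 0.0893, 0.2121]
tcp_rot: [[-0.997, 0.074, 0.0], [0.074, 0.997, 0.0], [-0.0, 0.0, -1.0]]
contact_force: [-0.6, 0.3, -0.4]
gripper_width: 0.47
finger_force: 25.0
```

jog_arm --rows '[[[4,0,1.3,0,0],[4,0,0.6,0,0],[4,0,0.1,0,0],[4,0,0,0,0],[4,0,0,0,0]]]'

```text
clock: 15.85
tcp_pos: [0.5575, 0.1059, 0.2117]
tcp_rot: [[-0.997, 0.076, 0.0], [0.076, 0.997, -0.0], [-0.0, -0.0, -1.0]]
contact_force: [-0.9, -0.5, -1.0]
gripper_width: 0.471
finger_force: 25.0
```

```bash
python3 - <<'E'
from h import *
im,c=snap('wrist'); cv2.imwrite('pics/w4f.png',im[:,:,::-1]); s=r.sense(); print(s['tcp_pos'],s['contact_force'],s['gripper_width'],s['finger_force'])
plan([.5582,.1066,.2],85.75)
u,v=map(int,proj(c,np.array(s['tcp_pos'])-[0,0,.005])); print(u,v)
u0,v0=u-75,v-75; print('origin',u0,v0)
cv2.imwrite('pics/w4.png',cv2.resize(im[v0:v0+150,u0:u0+150,::-1],(600,600),interpolation=2))
E
```

```text
[0.55752127 0.10588816 0.21170254] [-0.04095483  0.11952191 -1.22163304] 0.4712927322161714 24.999910873593763
shift cm [-0.06  0.08  1.17] tool y yaw 85.66 turn -0.08629172152915032 q6 -77.5 clock 15.9
250 252
origin 175 177
```

View pics/w4.png

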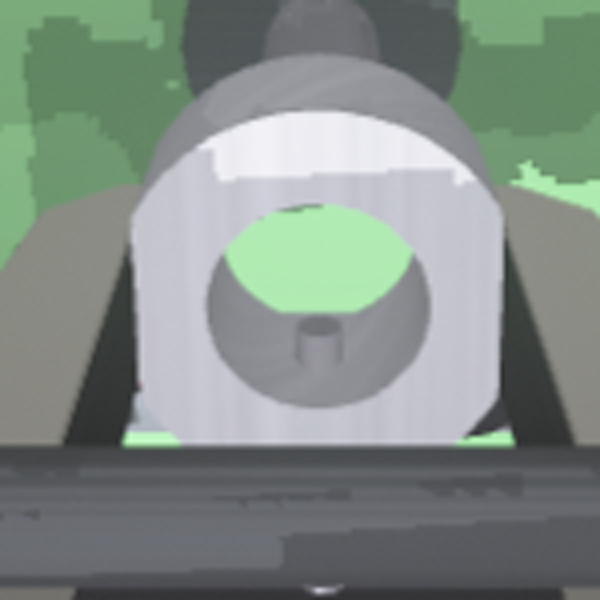

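```bash
python3 - <<'E'
from h import *
c=r.get_calibration('wrist'); s=r.sense(); R=np.array(s['tcp_rot']); T=lambda p:(R.T@(p-s['tcp_pos'])*1000).round(1)
P=lambda u,v,z:T(onz(c,175+u/4,177+v/4,z))
z=s['tcp_pos'][2]-.0027
print('bore top/bot',P(318,203,z),P(318,408,z),'L/R',P(207,305,z),P(430,305,z))
print('flats',P(136,300,z),P(500,300,z),'far outer top-face edge',P(318,112,z))
print('boss L/R',P(183,20,.083),P(460,20,.083))
print('shaft LR at z~.12', P(265,40,.12),P(379,40,.12),'axis tactile',T(np.array([.5582,.1066,.12])))
E
```

```text
bore top/bot [14.1  1.9  2.7] [-13.1   1.9   2.7] L/R [  0.9 -11.5   2.7] [ 0.9 15.3  2.7]
flats [  1.5 -20.    2.7] [ 1.6 23.7  2.7] far outer top-face edge [25.4  1.8  2.7]
boss L/R [  3.5 -26.5 128.7] [  3.6  32.2 128.7]
shaft LR at z~.12 [ 9.4 -7.7 91.7] [ 9.4 13.3 91.7] axis tactile [-0.6  0.8 91.7]
```

The bore sits 0.4 mm from the TCP in x. The shaft is 0.9 mm further in tool y and about 1.1 mm in tool -x. I'll correct that and start down.

jog_arm --rows '[[[4,-0.11,0.09,0.5,0],[4,0,0,1,0],[4,0,0,1,0],[4,0,0,0.5,0],[4,0,0,0.3,0],[4,0,0,0.2,0],[4,0,0,0.2,0],[4,0,0,0.2,0],[4,0,0,0.2,0],[4,0,0,0,0]]]'

```text
clock: 16.9
tcp_pos: [0.5586, 0.1074, 0.1704]
tcp_rot: [[-0.997, 0.075, -0.0], [0.075, 0.997, -0.0], [0.0, -0.0, -1.0]]
contact_force: [0.6, 0.8, -1.1]
gripper_width: 0.471
finger_force: 25.0
```

jog_arm --rows '[[[4,0,0,0.1,0],[4,0,0,0.1,0],[4,0,0,0.1,0],[4,0,0,0.1,0],[4,0,0,0.1,0],[4,0,0,0.1,0],[4,0,0,0.1,0],[4,0,0,0,0],[4,0,0,0,0]]]'

```text
clock: 17.8
tcp_pos: [0.5587, 0.1074, 0.1636]
tcp_rot: [[-0.997, 0.075, -0.0], [0.075, 0.997, -0.0], [0.0, -0.0, -1.0]]
contact_force: [1.0, -1.6, -1.1]
gripper_width: 0.472
finger_force: 25.0
```

jog_arm --rows '[[[4,0,0,0.15,0],[4,0,0,0.15,0],[4,0,0,0.15,0],[4,0,0,0.15,0],[4,0,0,0.15,0],[4,0,0,0.15,0],[4,0,0,0.1,0],[4,0,0,0.05,0],[4,0,0,0,0],[4,0,0,0,0]]]'

```text
clock: 18.8
tcp_pos: [0.5586, 0.1074, 0.1531]
tcp_rot: [[-0.997, 0.075, -0.0], [0.075, 0.997, -0.0], [0.0, -0.0, -1.0]]
contact_force: [1.4, -1.2, -1.0]
gripper_width: 0.475
finger_force: 25.0
```

```bash
python3 - <<'E'
from h import *
im,c=snap('wrist'); cv2.imwrite('pics/w5f.png',im[:,:,::-1]); s=r.sense(); print(s['tcp_pos'],s['contact_force'],s['wrist_torque'],s['gripper_width'],s['finger_force'])
plan([.5582,.1066,.1527],85.75)
b=r.snapshot('side'); cs=r.get_calibration('side'); u1,v1=map(int,proj(cs,[.558,.107,.14])); print(u1,v1)
A=cv2.resize(im[177:302,175:325,::-1],(600,500),interpolation=2); B=cv2.resize(np.array(b)[v1-25:v1+25,u1-10:u1+10,::-1],(200,500),interpolation=2)
cv2.imwrite('pics/w5.png',np.hstack([A,B]))
E
```

```text
[0.55865665 0.10740465 0.15307747] [ 0.88720763 -1.0238149  -1.37739004] [-0.29729216 -0.23900396  0.05104797] 0.4725892100056469 24.999881809344515
shift cm [ 0.04 -0.08  0.04] tool y yaw 85.72 turn -0.029921380218411286 q6 -77.4 clock 18.85
238 167
```

View pics/w5.png

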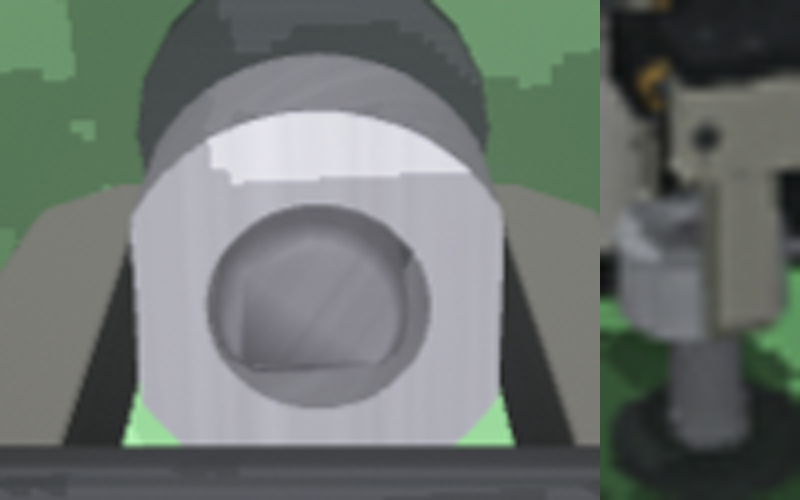

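```bash
python3 - <<'E'
from h import *
c=r.get_calibration('wrist'); s=r.sense(); R=np.array(s['tcp_rot']); T=lambda p:(R.T@(p-s['tcp_pos'])*1000)
im=np.mean([np.array(r.snapshot('wrist')).astype(float) for _ in range(4)],0); g=im.mean(2)
print(g[262:276,236:272:3].round().astype(int))
pts=[]
for u in range(238,271):
    col=g[263:274,u]; k=col.argmin()
    if 0<k<10:
        a,b,d=col[k-1:k+2]; pts.append((u,263+k+.5*(a-d)/(a-2*b+d)))
print(pts[::3])
Q=np.array([T(onz(c,u,v,.15))[:2] for u,v in pts]); vx,vy,x,y=cv2.fitLine(Q.astype(np.float32),cv2.DIST_HUBER,0,.1,.01).ravel()
print('edge',vx,vy,'deg from tool y',np.degrees(np.arctan2(vx,vy)),'at',x,y)
E
```

```text
[[103 108 113 117 120 125 130 132 137 138 139 141]
 [101 107 111 115 116 123 128 130 135 137 140 141]
 [100 104 109 113 113 122 125 128 133 136 140 142]
 [ 98 102 107 110 112 119 122 126 130 135 140 143]
 [ 97 100 104 107 111 117 119 123 127 132 135 142]
 [ 96 108 111 112 113 112 112 112 113 119 125 130]
 [106 113 108 107 102  98 103 106 113 119 126 122]
 [121 100 102 104 106 108 119 122 125 129 130 125]
 [126 121 122 122 124 127 132 131 129 130 129 126]
 [125 126 127 128 130 133 134 131 130 128 129 126]
 [134 126 127 129 132 134 133 130 130 129 128 126]
 [162 126 128 130 133 134 132 130 130 130 128 125]
 [176 134 129 132 134 133 130 130 129 130 127 132]
 [178 166 131 133 134 132 130 130 130 130 126 153]]
[(238, np.float64(266.1969696969697)), (241, np.float64(268.78228228228227)), (244, np.float64(268.6841155234657)), (247, np.float64(268.28512396694214)), (250, np.float64(268.1417322834646)), (253, np.float64(267.9006211180124)), (256, np.float64(267.7857142857143)), (259, np.float64(267.6683673469388)), (262, np.float64(267.41620111731845)), (265, np.float64(267.3170731707317)), (269, np.float64(268.2560975609756))]
edge 0.0700588 0.99754286 deg from tool y 4.0173645 at -7.226245 1.4495766
```

```bash
python3 - <<'E'
from h import *
def line(pts,c,z):
    P=np.array([onz(c,*p,z)[:2] for p in pts]); vx,vy,x,y=cv2.fitLine(P.astype(np.float32),cv2.DIST_HUBER,0,.0005,.0005).ravel()
    return np.degrees(np.arctan2(vy,vx)).round(2),np.median(abs((P-[x,y])@[-vy,vx])).round(5)
# top image, drive edges (green-ness subpixel at half level)
im=cv2.imread('pics/top0.png').astype(float); c=r.get_calibration('top'); G=im[:,:,1]-im[:,:,2]
G=cv2.GaussianBlur(G,(3,3),0)
def cross(a):
    t=a.max()/2; k=int(np.argmax(a>t)); return k-1+(t-a[k-1])/(a[k]-a[k-1])
print('rear',line([(u,250-cross(G[250:215:-1,u])) for u in range(200,250)],c,.075))
print('right side',line([(275-cross(G[v,275:240:-1]),v) for v in range(188,230)],c,.075))
print('left side',line([(180+cross(G[v,180:210]),v) for v in range(188,230)],c,.075))
# wrist: collar flats vs tool x
im=cv2.imread('pics/w5f.png').astype(float).mean(2); c=r.get_calibration('wrist'); z=r.sense()['tcp_pos'][2]-.0027
g=np.diff(cv2.GaussianBlur(im,(3,3),0),axis=1)
def sub(row,a,b,s):
    w=np.clip(s*row[a:b],0,None)**2; return a+.5+(w*np.arange(b-a)).sum()/w.sum()
print('flatL',line([(sub(g[v],202,215,1),v) for v in range(238,272)],c,z),'flatR',line([(sub(g[v],294,307,-1),v) for v in range(238,272)],c,z))
R=r.sense()['tcp_rot']; print('tool x yaw',np.degrees(np.arctan2(R[1,0],R[0,0])))
E
```

```text
rear (np.float32(85.5), np.float64(0.0002))
right side (np.float32(-4.25), np.float64(0.00014))
left side (np.float32(-4.24), np.float64(0.0002))
flatL (np.float32(-4.14), np.float64(3e-05)) flatR (np.float32(-3.89), np.float64(3e-05))
tool x yaw 175.724305501869
```

The drive yaw is confirmed at -4.25° and the collar is aligned, but the flat is about 4° off, disturbed on release. I'll mend it by gently turning the collar until its screw tip nudges the flat.

jog_arm --rows '[[[4,0,0,0,3],[4,0,0,0,3],[4,0,0,0,3],[4,0,0,0,3],[4,0,0,0,1],[4,0,0,0,1],[4,0,0,0,0],[4,0,0,0,0]]]'

```text
clock: 19.9
tcp_pos: [0.5592, 0.1073, 0.1535]
tcp_rot: [[-0.949, 0.314, 0.001], [0.314, 0.95, -0.0], [-0.001, 0.0, -1.0]]
contact_force: [5.4, -3.1, -0.3]
gripper_width: 0.471
finger_force: 25.0
```

```bash
cat >> h.py <<'E'
def flatang(half=11):
    """angle of the flat's normal, world deg, from the dark gap at the flat's top edge"""
    c=r.get_calibration('wrist'); s=r.sense(); R=np.array(s['tcp_rot'])
    im=np.mean([np.array(r.snapshot('wrist')).astype(float) for _ in range(4)],0); cv2.imwrite('pics/fa.png',im[:,:,::-1])
    print(s['tcp_pos'],'F',s['contact_force'],'M',s['wrist_torque'],s['gripper_width'],'tool y',np.degrees(np.arctan2(R[1,1],R[0,1])))
    return im.mean(2),c
E
python3 - <<'E'
from h import *
g,c=flatang()
print(g[256:276,238:272:2].round().astype(int))
E
```

```text
[0.55916544 0.10728634 0.15345377] F [ 5.44031785 -3.08351964 -0.28564644] M [-0.48184289 -1.03896107  0.01504714] 0.4713323658659023 tool y 71.7136745431595
[[122 125 127 132 135 136 138 136 139 142 140 138 139 139 137 140 141]
 [120 122 125 130 132 134 135 133 138 141 139 139 139 138 138 140 141]
 [118 120 124 127 129 131 132 130 136 139 138 138 140 138 138 141 142]
 [115 118 121 124 127 128 129 128 134 136 135 137 139 138 139 141 142]
 [113 115 119 122 124 126 126 126 132 133 132 135 137 137 140 141 143]
 [111 113 117 120 121 123 122 124 128 129 129 132 134 135 139 141 143]
 [108 110 115 117 118 120 119 123 126 126 127 130 131 132 136 140 142]
 [106 108 113 114 116 118 116 121 123 124 125 127 128 128 129 129 131]
 [103 106 110 111 114 114 114 119 121 120 122 124 118 118 121 127 129]
 [101 104 108 109 111 111 112 117 118 117 114 110 112 120 127 130 128]
 [102 102 105 106 108 108 111 115 112 105 105 110 121 128 128 129 127]
 [102 100 102 104 107 107 110 107  99 104 114 125 128 129 128 128 127]
 [103  97 101 105 109 107 102  99 111 122 126 130 130 129 128 128 126]
 [102  95 107 107 104  98 108 121 132 132 132 130 130 129 129 128 125]
 [110  96 108  99 104 118 126 132 135 133 131 129 129 129 129 127 125]
 [122 117 107 116 123 129 132 134 134 132 130 130 129 129 129 126 125]
 [125 125 123 127 130 132 134 134 134 131 130 130 129 129 129 126 124]
 [125 126 128 130 131 133 134 134 132 130 130 129 129 130 128 126 124]
 [151 128 129 132 133 134 133 132 130 130 130 129 130 130 126 126 152]
 [175 144 131 132 134 133 132 131 130 130 130 130 130 129 126 132 173]][ WARN:0@3.204] global loadsave.cpp:1063 imwrite_ Unsupported depth image for selected encoder is fallbacked to CV_8U.
```

jog_arm --rows '[[[4,0,0,0,1],[4,0,0,0,1],[4,0,0,0,1],[4,0,0,0,1],[4,0,0,0,0],[4,0,0,0,0]]]'

```text
clock: 20.7
tcp_pos: [0.5592, 0.1072, 0.1535]
tcp_rot: [[-0.925, 0.379, 0.002], [0.379, 0.925, -0.0], [-0.002, 0.0, -1.0]]
contact_force: [6.1, -2.9, -0.9]
gripper_width: 0.476
finger_force: 25.0
```

```bash
cat >> h.py <<'E'
def edge(g,c,u0,u1,v0,m,w=3):
    """follow the dark line near v=v0+m*(u-u0); print flat normal yaw"""
    pts=[]
    for u in range(u0,u1):
        a=int(round(v0+m*(u-u0)))-w; col=g[a:a+2*w+1,u]; k=col.argmin()
        if 0<k<2*w:
            p,q,d=col[k-1:k+2]; pts.append((u,a+k+.5*(p-d)/(p-2*q+d)))
    Q=np.array([onz(c,u,v,.15)[:2] for u,v in pts]); vx,vy,x,y=cv2.fitLine((Q*1000).astype(np.float32),cv2.DIST_HUBER,0,.1,.01).ravel()
    if vy<0: vx,vy=-vx,-vy
    print(len(pts),pts[0],pts[-1],'flat normal yaw',np.degrees(np.arctan2(vy,vx))-90)
E
python3 - <<'E'
from h import *
old=cv2.imread('pics/fa.png').astype(float).mean(2)
g,c=flatang()
edge(old,c,246,266,269.5,-.28)   # approx pose of the previous look, 4 deg less turn
print(g[256:276,238:272:2].round().astype(int))
E
```

```text
[0.55920183 0.10722055 0.1534665 ] F [ 6.07086547 -2.8662275  -0.86051661] M [-0.53254925 -1.05881128  0.04467871] 0.47569178155996233 tool y 67.71232197974228
20 (246, np.float64(269.53333333333336)) (265, np.float64(264.2142857142857)) flat normal yaw -5.3010178
[[123 126 128 133 136 137 140 138 140 143 141 139 140 140 138 141 142]
 [121 124 126 131 133 134 136 134 139 142 141 140 140 140 139 141 143]
 [119 121 124 128 131 132 134 132 137 140 139 140 140 139 140 142 144]
 [116 118 122 126 128 130 130 130 135 137 136 138 140 139 140 141 144]
 [114 116 120 124 125 127 127 128 133 134 133 136 138 138 141 142 144]
 [112 114 118 121 122 124 123 126 130 131 131 133 136 136 140 142 144]
 [110 111 116 118 120 121 120 124 128 127 128 131 132 134 136 135 143]
 [107 110 113 116 117 119 118 122 125 124 126 128 129 124 118 124 132]
 [104 107 111 113 114 115 115 120 122 122 123 121 112 114 118 127 129]
 [102 106 108 110 112 112 113 118 119 117 112 106 110 119 128 132 129]
 [103 103 106 107 110 110 113 117 113 105 104 110 121 128 130 130 129]
 [104 101 103 105 110 114 116 109  99 104 115 126 129 130 130 129 128]
 [104  98 105 112 115 112 105  99 112 123 127 131 131 130 129 130 127]
 [104  96 112 114 108  99 108 120 133 134 133 131 130 130 130 129 126]
 [111  97 110 102 105 115 127 132 136 135 133 131 131 130 130 129 126]
 [124 118 105 113 124 129 133 135 136 134 131 131 130 130 130 128 126]
 [126 126 123 127 131 133 135 136 134 132 131 130 130 131 130 127 125]
 [126 128 129 131 132 135 136 135 133 131 131 130 130 131 129 127 125]
 [152 129 130 132 134 135 135 133 132 131 131 130 131 131 128 127 153]
 [177 145 132 134 135 135 134 132 131 131 131 130 132 130 127 134 174]][ WARN:0@3.419] global loadsave.cpp:1063 imwrite_ Unsupported depth image for selected encoder is fallbacked to CV_8U.
```

jog_arm --rows '[[[4,0,0,0,-2],[4,0,0,0,-4],[4,0,0,0,-4],[4,0,0,0,-4],[4,0,0,0,-3],[4,0,0,0,-1],[4,0,0,0.0,0],[4,0,0,0,0],[4,0,0,0,0]]]'

```text
clock: 21.8
tcp_pos: [0.5587, 0.1074, 0.1532]
tcp_rot: [[-0.997, 0.075, 0.0], [0.075, 0.997, -0.0], [-0.0, 0.0, -1.0]]
contact_force: [1.8, -2.1, 0.4]
gripper_width: 0.473
finger_force: 25.0
```

```bash
python3 - <<'E' 2>/dev/null
from h import *
g,c=flatang()
print(g[262:274,238:272:2].round().astype(int))
edge(g,c,242,266,268.3,0)
e=cv2.imread('pics/w5f.png').astype(float).mean(2); edge(e,c,242,266,268.8,-.06)
print(r.sense()['clock'])
E
```

```text
[0.55872879 0.10743777 0.15324367] F [ 1.8268226  -2.06850732  0.43825011] M [-0.30780164 -0.35919169 -0.02001165] 0.4726948415864701 tool y 85.67545662631478
[[105 109 112 115 118 118 122 128 132 132 135 139 139 137 139 140 141]
 [104 107 110 113 115 116 122 126 128 129 133 136 138 138 140 140 142]
 [102 105 108 111 111 115 120 124 125 127 131 135 136 139 140 141 142]
 [100 103 106 108 108 114 119 121 122 126 130 132 134 139 141 142 139]
 [103 106 110 111 112 116 118 118 120 123 126 129 134 138 141 143 131]
 [111 109 109 110 110 110 108 107 109 108 110 113 116 120 138 142 120]
 [103  97  97  98  99  99 100 102 104 105 108 112 115 117 130 128 116]
 [121 121 122 121 117 117 119 118 120 122 121 124 126 128 129 127 122]
 [128 128 129 128 127 128 129 131 132 132 129 129 129 129 129 128 125]
 [126 126 126 128 129 130 132 134 134 132 130 129 129 129 129 126 125]
 [125 126 127 128 130 132 134 135 134 131 130 129 129 130 129 126 124]
 [125 127 128 130 132 133 134 134 132 130 130 129 129 130 128 126 124]]
24 (242, np.float64(267.8289183222958)) (265, np.float64(268.00581395348837)) flat normal yaw -3.4086304
24 (242, np.float64(268.6449275362319)) (265, np.float64(267.78)) flat normal yaw -2.2092667
22.0
```

jog_arm --rows '[[[4,0,0,0.05,0],[4,0,0,0,0],[4,0,0,0,0],[4,0,0,0,0],[4,0,0,0,0]]]'

```text
clock: 22.5
tcp_pos: [0.5587, 0.1075, 0.1527]
tcp_rot: [[-0.997, 0.075, 0.0], [0.075, 0.997, 0.0], [-0.0, 0.0, -1.0]]
contact_force: [2.4, -0.6, 1.5]
gripper_width: 0.47
finger_force: 25.0
```

```bash
python3 - <<'E' 2>/dev/null
from h import *
g,c=flatang(); edge(g,c,242,266,268.3,0)
z=.15
# shaft vs bore laterally on row through the centre
print(g[250,222:288].round().astype(int))
cv2.imwrite('pics/w6.png',cv2.resize(cv2.imread('pics/fa.png')[177:302,175:325],(600,500),interpolation=2))
E
```

```text
[0.55871172 0.10746923 0.1527436 ] F [ 2.41471406 -0.6005435   1.4714644 ] M [-0.16926631 -0.49598513  0.01245388] 0.4698358984778893 tool y 85.72287993415812
24 (242, np.float64(267.9026845637584)) (265, np.float64(268.8636363636364)) flat normal yaw -5.6710587
[183 184 184 184 165 115 106 103 111 118 124 129 134 133 128 127 129 130
 131 132 135 137 138 138 138 140 141 142 143 143 142 143 143 142 142 141
 138 137 139 141 142 142 142 141 140 139 139 139 139 139 133 123 113 106
 108 121 120 117 115 121 151 179 179 179 179 179]
```

View pics/w6.png

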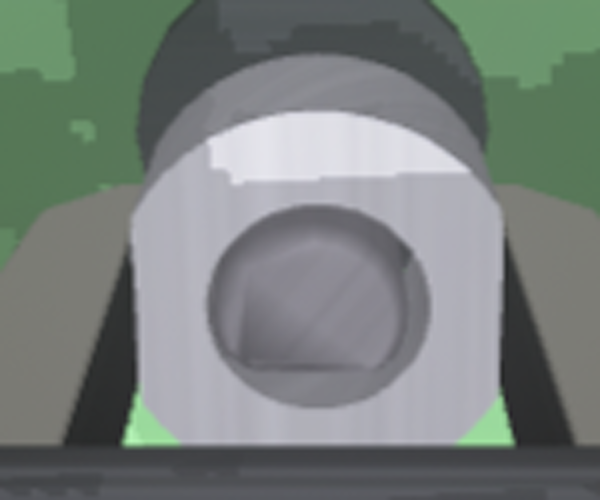

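The final view shows the collar flush, with the shaft centred in the bore (about (318,305)). The flat edge is level at row 370, so it is square to the panel within about 1°, and the forces are small. Handing in.

```bash
python3 -c "
from workcell import r
print(r.hand_in())"
```

```text
the job is handed in; nothing more can be done
None
```

I handed the job in at about 23 s with the thumbscrew collar still held on the shaft, flush to within about 0.5 mm and level, screw to the panel; I paused the pinch square, but letting go knocked the flat about 2–4° off, so I nudged it back with the collar's screw to about 1° of square.

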